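Switch on the bench socket at its guarded toggle

ROBOT

A 6-joint arm with a two-finger parallel gripper is mounted at the origin on a cart in front of the work surface, level with it; the furniture and walls round the work are solid. World frame = base frame: x ahead of the robot, y to its left, z up, the work surface at z = 0. Lengths are in m, angles in rad, forces in N, time in s.
With the tool pointing down it reaches from about 0.3 to 0.875 m from the base axis. Payload 6.4 kg.
Tool frame: the origin (TCP) lies midway between the tips of the shut fingers; the grasp point (between the pads) lies 19 mm behind it; z points along the fingers, y is the line along which they close (so a half turn about z gives the same grasp; the last joint's range is limited). The gripper opens to 85 mm and grips with 20 to 120 N. Pads are 22 mm wide; open, the fingers measure 114 mm over their backs; the gripper's body (76 mm by 85 mm) begins 54 mm behind the grasp point. The pads swing forward as they close: fully open they stand 13 mm farther back than shut.
Start: joints at [1.003, 0.181, 1.607, -0, 1.354, -0.206], TCP at [0.204, 0.538, 0.231] pointing down, gripper open.
Joint ranges: [-2.99, 2.99], [-0.89, 2.07], [0.3, 2.58], [-1.14, 4.28], [0, 2.63], [-3.12, 3.12]. Speed limits (rad/s): [2.57, 2.57, 3.01, 3.14, 3.14, 3.14].

INTERFACE

Orientations are given as a unit quaternion [w, x, y, z].
In Python, from bench import ctrl gives the robot as it stands.
- The arm moves only by the tool send_rows, never from a script. Its argument "motion" is a list of rows, each a list of 7 numbers: the turn, a rotation vector about the tool's x, y, z in degrees, then the shift along the tool's x, y, z in mm, then the closure, from -1 (fully open) to 1 (shut). In form: [[rx, ry, rz, tx, ty, tz, grip], ...]. A call has exactly 10 rows; each row shifts and turns the commanded pose from where the row before left it, along the tool's axes as they then stand; what a row does not reach is not made up. A row lasts 1/10 s, in which the tool goes at most 50 mm and 8.59 degrees, less where a joint would pass 70% of its speed; a pose out of reach is approached as far as the arm can. A call is refused whole if a number of a shift passes 50 or a number of a turn 8.59, either way. A call with a gripper value outside its range is refused whole. The fingers move at their own pace and stop on an object; the grip force is fixed at half the most. Time passes only in rows, so rows that do not move let the fingers close, or fill a call up. It gives the time, the measured TCP pose, the force, the opening and the grip force at its end, in the units of the state.
- ctrl.get_obs(): the state, without advancing time (a new reading comes with each control period).
- ctrl.camera(name): name is "side" or "top"; returns a dict with "color" (400x640x3 uint8, red, green, blue), "z_map" (400x640 float32, m along the optical axis (not along the pixel's ray), 0 where there is no reading), "mtx" (3x3 intrinsics, pixels), "k1" (the pictures are not rectified: a ray, as slopes to the right and down, at radius r is drawn at 1 + k1 r^2 times it, then the intrinsics apply), "extrinsics" (4x4, takes a point from camera to world coordinates). Camera axes: x right, y down, z forward; pixel columns grow to the right and rows downward; lengths in m; the calibration is good to about 2 mm. A picture is of the moment at which its call begins.
- ctrl.hand_in(): hands the job in; it is judged then, once.
The state is a dict: "time_s": time; "q": joint angles; "dq": joint speeds; "joint_efforts": joint torques, N m; "eef_pos": TCP position; "eef_rot": TCP orientation; "wrist_force": force on the tool from outside, world axes, zero at the start; "torque": the same for the moment, N m; "opening": opening from 0.0 (shut) to 1.0 (fully open); "grasp_force": force on a finger pad.
Only numpy, scipy, OpenCV 4.12 (cv2) and the standard library are available. Lean on these libraries where they do the work, as an engineer would, in place of code of your own. Each camera call takes 0.05 s, during which the arm holds its last target. There are 200 camera calls.

TASK

Switch on the bench socket: on the grey box that has the round socket outlet in its top, swing the hinged steel guard up with the outside of a finger, flip the toggle under it from left to right while the guard is up, then let the guard drop shut. Do not grip or force anything, do not shove the box, and leave the knob box's switch and the things lying round alone.

Things in the scene. Friction and masses are not known exactly. Their poses are not given: they have to be found in the camera images.
- socket_box: Box to work on, with a flush round socket on the right half of its top, guard and toggle on the left half. Grey metal, 210 mm wide (y) x 120 deep (x) x 50 high, 3.5 kg, free on rubber feet. Origin: centre of underside; x to its back, y to its left, z up; its front (-x) looks to the robot, turned up to 0.3 rad. In front of the guard its top is bare; the socket rises 5 mm.
- socket_hinge (a point): Middle of the guard's hinge line, which runs along the box's y; fixed on the box at x 0.035, y 0.042, z 0.060 in the box's frame (10 mm above its top), axes as the box. From x -0.007 back to -0.059 of this point, 53 mm to either side, stand low rails 10 mm high; ears 16 mm high stand at the hinge's ends.
- socket_guard_lip (a point): Middle of the guard's front lip, a rolled edge 6 mm thick, 96 mm long, parallel to the hinge; moves with the guard. Shut, it is 55 mm in front of and 40 mm above the hinge; it opens up and back on an arc of radius 68 mm. About 1 N opens it. Its steel is polished: friction 0.25. Start near the fingertip, up and back along the arc: a level push may catch on steps of a finger. The guard is a bent plate with open front and sides; roof 42 mm over the box.
- socket_guard (a joint): Opening of the socket box's guard, rad: 0 shut, 0.95 at its stop. A light spring and its weight shut it when nothing holds it. With the lip held up at 0.45 to 0.75 rad by a finger in front of it, the finger can slide down along the lip to beside the toggle, and sideways along the lip. At 0.58 rad the lip is 73 mm over the box's top.
- socket_toggle_tip (a point): Centre of the 10 mm ball on the toggle's end, 30 mm from its pivot, which is 42 mm in front of the hinge, at mid-guard, 3 mm above the box's top. It swings along the box's y: at the start it leans 13 mm to the left (+y), ball 30 mm above the box's top; flipped, 13 mm to the right. The lever below is 6 to 8 mm thick. Polished (friction 0.25).
- socket_toggle (a joint): Angle of that toggle, rad: 0 leaning left (off), 0.45 upright, 0.9 leaning right (on). Pushed past upright it falls to the other side by itself and stays there. About 1 N at the ball moves it.
- knob_box: The other box, with a black 36 mm rotary knob, 17 mm high, in place of the socket; size, frame, guard and toggle are as on the socket box. Leave it alone.
- knob_guard (a joint): Guard of the knob box, rad, 0 shut: must stay shut.
- knob_toggle (a joint): Toggle of the knob box, rad, 0 leaning left: must stay so.
- jar: White jar with a red cap, 50 mm across, 66 mm high, standing loose between the boxes. Origin: centre of its underside. Bystander.
- tape: Brown roll of tape, about 103 mm across, 45 mm high, lying loose to the right. Origin: centre of its underside. Bystander.
- marker: White and black marker pen, 130 mm long, 18 mm thick, lying loose behind the boxes. Origin: underside at mid-length. Bystander.

How it is judged:
On the way, in this order (a step that is already met when the one before it is completed fails the run):
1. the socket box's guard is raised past 0.35 rad with the toggle still off (value of joint socket_guard above 0.35 rad and value of joint socket_toggle below 0.3 rad), for 0.1 s.
2. the toggle is flipped to the right while the guard is up (value of joint socket_toggle above 0.8 rad and value of joint socket_guard above 0.25 rad), for 0.1 s.
At the end, for the whole second after the job is handed in: The socket box's guard is shut (under 0.05 rad) over its toggle, which leans right (over 0.8 rad); the knob box's guard is shut and its toggle still leans left (under 0.1 rad); both boxes stand within 20 mm of where they were (value of joint each of socket_guard, knob_guard below 0.05 rad and value of joint socket_toggle above 0.8 rad and value of joint knob_toggle below 0.1 rad and distance of each of socket_box, knob_box from where it was at the start of the episode below 0.02 m and linear speed of socket_box below 0.01 m/s); the robot touches nothing.
It fails at once if the guard is gripped or forced (over 15 N from the fingers) (contact force between the fingers and socket_guard above 15 N).
It fails at once if the toggle is gripped or forced (over 15 N from the fingers) (contact force between the fingers and socket_toggle above 15 N).
It fails at once if the socket box is shoved or lifted by more than 20 mm (distance of socket_box from where it was at the start of the episode above 0.02 m).
It fails at once if the knob box is shoved, or its switch worked (distance of knob_box from where it was at the start of the episode above 0.02 m or value of joint knob_guard above 0.15 rad or value of joint knob_toggle above 0.3 rad).
It fails at once if a bystander is moved by more than 20 mm or lifted (distance of any of jar, tape, marker from where it was at the start of the episode above 0.02 m).
It also fails if it takes over 35 s, if anything falls off the work surface, if the arm or the gripper's body presses on something with over 40 N, if the wrist force passes 120 N, or if a joint passes its speed limit or range.

## Working session

There is one attempt and no reset: what is moved stays moved. The work goes in short steps, Python scripts to look and compute and a tool call to move; the robot and the scene stay as the last step left them, time stands still between calls to the robot, and variables do not carry over. Pictures are saved under pics/ and viewed, at most 10 in all, crops included, and the job is handed in when it is done.

Besides the shell and the picture viewer there is one more tool, called after "Call:" as a command line: name --pt "numbers of a row" for each row, then --argument value for the rest. send_rows: Moves the arm, as the interface text tells. Its arguments: {"type":"object","properties":{"motion":{"type":"array","items":{"type":"array","items":{"type":"number"}}}},"required":["motion"]}

```bash
mkdir -p pics; ls; cat > h.py <<'E'
import numpy as np, cv2
from bench import ctrl
from scipy.spatial.transform import Rotation as R
def save(c,name): cv2.imwrite('pics/'+name,cv2.cvtColor(c['color'],cv2.COLOR_RGB2BGR))
def ray(c,u,v):
    d=cv2.undistortPoints(np.array([[[u,v]]],float),c['mtx'],np.array([c['k1'],0,0,0.]))[0,0]
    return np.array([*d,1.])
def pt(c,u,v,z=None,w=1):
    r=ray(c,u,v);E=c['extrinsics']
    if z is None:
        p=c['z_map'][int(v)-w:int(v)+w+1,int(u)-w:int(u)+w+1];p=p[p>0];s=np.median(p)
    else: s=(z-E[2,3])/(E[:3,:3]@r)[2]
    return E[:3,:3]@(r*s)+E[:3,3]
E
python3 - <<'E'
from h import *
import pickle
o=ctrl.get_obs();print(o)
for n in('top','side'):
    c=ctrl.camera(n);save(c,n+'0.png');pickle.dump(c,open(n+'.pkl','wb'));print(c['mtx'],c['k1'],c['extrinsics'])
E
```

```text
pics
{'time_s': 0.0, 'q': array([ 1.00267333e+00,  1.81555948e-01,  1.60801995e+00, -1.19708732e-05,
        1.35379882e+00, -2.06295028e-01]), 'dq': array([-1.46282152e-03, -3.91727190e-05, -1.44762335e-04, -3.37163030e-04,
        1.17060049e-03, -1.17066262e-03]), 'joint_efforts': array([ 2.79245041e-04, -4.44885635e+01, -3.51329756e+01, -5.36960488e-04,
        9.35694028e-03, -7.91953170e-09]), 'eef_pos': array([0.20321761, 0.53729293, 0.23037   ]), 'eef_rot': array([-3.31047261e-04,  1.79927373e-01,  9.83679494e-01, -8.27272341e-04]), 'wrist_force': array([-1.28710605,  0.94228251, -0.84118859]), 'torque': array([ 0.04965449, -0.00442303, -0.01616762]), 'grasp_force': 0.0, 'opening': 1.000273048240331}
[[487.78640547   0.         320.70435495]
 [  0.         487.78640547 204.66219487]
 [  0.           0.           1.        ]] -0.1336369216360909 [[ 0.01570059 -0.99292335  0.11771452  0.42676905]
 [-0.99985628 -0.01483795  0.00820108 -0.09695403]
 [-0.0063964  -0.11782637 -0.99301361  1.32417548]
 [ 0.          0.          0.          1.        ]]
[[403.02202363   0.         324.76214207]
 [  0.         403.02202363 199.96636747]
 [  0.           0.           1.        ]] -0.08294217491463098 [[ 0.08656226  0.66280883 -0.7437684   1.49135307]
 [ 0.99602556 -0.04185724  0.07861973 -0.18392001]
 [ 0.02097776 -0.74761784 -0.66379779  0.91940191]
 [ 0.          0.          0.          1.        ]]
```

View pics/top0.png

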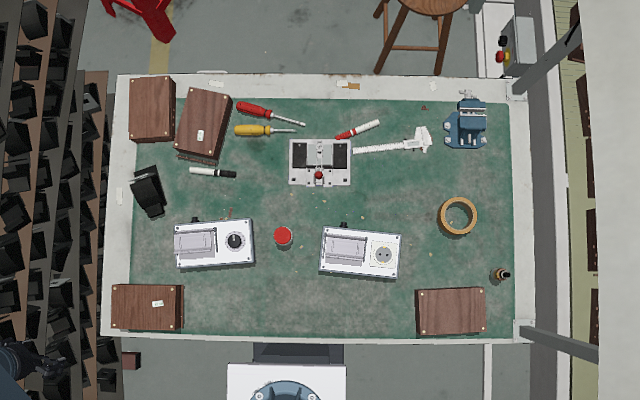

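View pics/side0.png

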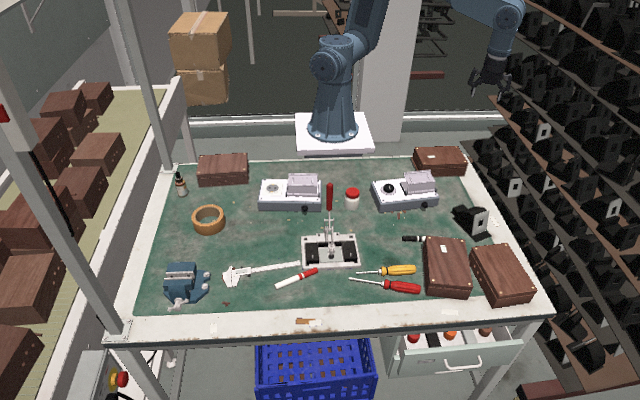

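The socket box is at about (361,253) in the top picture, with its guard on the left at (346,250) and the socket at (384,255). The knob box is at (214,243) and the jar at (283,236). I'll enlarge the socket box.

```bash
python3 - <<'E'
import cv2
a=cv2.imread('pics/top0.png')[215:290,310:415]
cv2.imwrite('pics/topc.png',cv2.resize(a,None,fx=7,fy=7,interpolation=cv2.INTER_CUBIC))
E
```

```text
(no output)
```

View pics/topc.png

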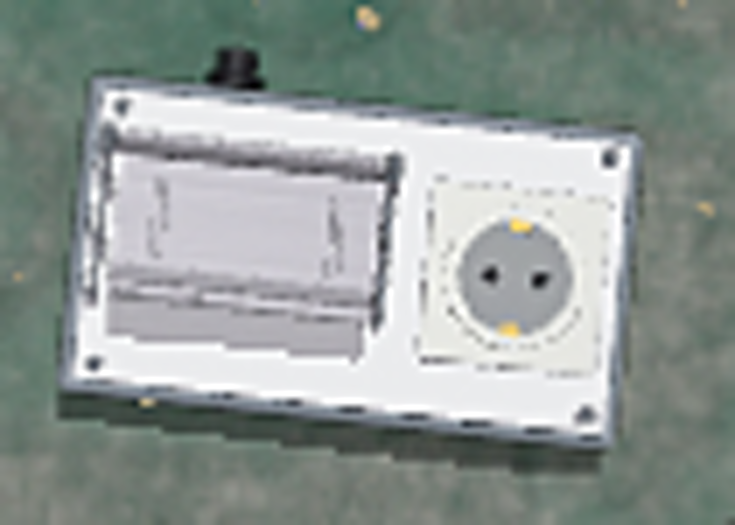

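The top face's corners in the crop are BL (92,82), BR (640,135), FL (65,385) and FR (608,438). The guard's lip runs from about (108,290) to (378,312).

```bash
cat > box.py <<'E'
from h import *
import pickle
c=pickle.load(open('top.pkl','rb'))
f=lambda x,y,z=None:pt(c,310+(x+.5)/7-.5,215+(y+.5)/7-.5,z)
E
python3 - <<'E'
from box import *
P=np.array([f(*p,.05) for p in [(92,82),(640,135),(65,385),(608,438)]]);print(P)
L=np.array([[.06,.105],[.06,-.105],[-.06,.105],[-.06,-.105]])
cen=P[:,:2].mean(0); A=P[:,:2]-cen
print('w',np.linalg.norm(P[0]-P[1]),np.linalg.norm(P[2]-P[3]),'d',np.linalg.norm(P[0]-P[2]),np.linalg.norm(P[1]-P[3]))
th=np.arctan2((L[:,0]*A[:,1]-L[:,1]*A[:,0]).sum(),(L*A).sum());print('cen',cen,'yaw',th)
r=np.array([[np.cos(th),-np.sin(th)],[np.sin(th),np.cos(th)]])
tb=lambda p:np.r_[r.T@(p[:2]-cen),p[2]]
for n,p in dict(top=(410,150),sock=(515,278),roof=(240,225),lipL=(108,290),lipR=(378,312),hL=(105,140),hR=(395,165)).items(): print(n,tb(f(*p)))
print('sock z.055',tb(f(515,278,.055)),'lip z.1',tb(f(108,290,.1)),tb(f(378,312,.1)))
# side camera: depth points above 0.048 around box
s=pickle.load(open('side.pkl','rb'))
for nm,(k) in dict(side=s,top=c).items():
    v,u=np.nonzero(k['z_map']>0)
    d=cv2.undistortPoints(np.stack([u,v],1).astype(float)[:,None],k['mtx'],np.array([k['k1'],0,0,0.]))[:,0]
    X=(np.c_[d,np.ones(len(d))]*k['z_map'][v,u][:,None])@k['extrinsics'][:3,:3].T+k['extrinsics'][:3,3]
    B=np.c_[(X[:,:2]-cen)@r,X[:,2]]
    m=(abs(B[:,0])<.08)&(abs(B[:,1])<.13)
    q=B[m&(abs(B[:,2]-.05)<.006)];print(nm,'top face ext',np.percentile(q[:,:2],[1,99],axis=0),np.median(q[:,2]))
    q=B[m&(B[:,2]>.085)];print('guard',np.percentile(q,[1,50,99],axis=0).round(4))
    m=(X[:,2]>.05)&(abs(X[:,0]-.35)<.2)&(abs(X[:,1])<.6)
jar=pt(c,283,236,.066);print('jar',jar)
E
```

```text
[[ 0.52090461 -0.09258606  0.05      ]
 [ 0.50393938 -0.2979944   0.05      ]
 [ 0.40808977 -0.08430037  0.05      ]
 [ 0.39112443 -0.28614977  0.05      ]]
w 0.20610775383333196 0.20256111054469916 d 0.11311870273046165 0.11343503532719673
cen [ 0.45601455 -0.19025765] yaw -0.08453238435622272
top [ 0.04298563 -0.01809022  0.04771094]
sock [-0.00101595 -0.06043989  0.05659954]
roof [0.00720758 0.0442768  0.09344509]
lipL [-0.02016992  0.08916236  0.05342907]
lipR [-0.01852839 -0.01051095  0.06259041]
hL [0.03440546 0.09574541 0.06581271]
hR [ 0.03583628 -0.01159068  0.0651643 ]
sock z.055 [-0.00097052 -0.06063037  0.055     ] lip z.1 [-0.0207874   0.08921143  0.1       ] [-0.01907669 -0.00751565  0.1       ]
side top face ext [[-0.05332529 -0.10553836]
 [ 0.06014016  0.10147883]] 0.05061461673003009
guard [[-0.0219 -0.008   0.0852]
 [ 0.0052  0.0395  0.095 ]
 [ 0.0324  0.0848  0.1056]]
top top face ext [[-0.05900303 -0.10325678]
 [ 0.05833529  0.10318561]] 0.05057553553533711
guard [[-0.0225 -0.0052  0.0874]
 [ 0.0034  0.0419  0.0947]
 [ 0.0299  0.0892  0.106 ]]
jar [0.49297087 0.00952372 0.066     ]
```

Call:
send_rows --pt "0 0 7.41 0 0 0 1" --pt "0 0 7.41 0 0 0 1" --pt "0 0 7.41 0 0 0 1" --pt "0 0 7.41 0 0 0 1" --pt "0 0 7.41 0 0 0 1" --pt "0 0 7.41 0 0 0 1" --pt "0 0 7.41 0 0 0 1" --pt "0 0 7.41 0 0 0 1" --pt "0 0 7.41 0 0 0 1" --pt "0 0 7.41 0 0 0 1"

```text
time_s: 1.1
eef_pos: [0.2033, 0.5375, 0.2307]
eef_rot: [0.0, 0.738, 0.675, -0.001]
wrist_force: [-0.0, 0.0, -0.2]
opening: 0.005
grasp_force: 0.0
```

```bash
cat > st.py <<'E'
from h import *
cen=np.array([.4560,-.1903]);th=-.0845
r=np.array([[np.cos(th),-np.sin(th)],[np.sin(th),np.cos(th)]])
def tb(p): return np.r_[r.T@(p[:2]-cen)-[.035,.042],p[2]-.05]*1000
def st():
    o=ctrl.get_obs();M=R.from_quat(np.r_[o['eef_rot'][1:],o['eef_rot'][0]]).as_matrix()
    print('t',o['time_s'],'pos',o['eef_pos'].round(4),'rel hinge xy, over top mm',tb(o['eef_pos']).round(1),'open',round(o['opening'],3),'F',o['wrist_force'].round(2),'q',o['q'].round(2))
    rb=np.eye(3);rb[:2,:2]=r
    print('tool in box\n',(rb.T@M).round(3)); return o
if __name__=='__main__': st()
E
python3 st.py
```

```text
t 1.1 pos [0.2033 0.5375 0.2307] rel hinge xy, over top mm [-348.2  661.9  180.7] open 0.005 F [-0.04  0.   -0.22] q [ 1.    0.18  1.61 -0.    1.35  1.09]
tool in box
 [[ 0.005  1.    -0.   ]
 [ 1.    -0.005 -0.001]
 [-0.001 -0.    -1.   ]]
```

Call:
send_rows --pt "0 0 0 -30 20 0 1" --pt "0 0 0 -35 20 0 1" --pt "0 0 0 -35 20 0 1" --pt "0 0 0 -35 20 0 1" --pt "0 0 0 -35 20 0 1" --pt "0 0 0 -35 20 0 1" --pt "0 0 0 -35 20 0 1" --pt "0 0 0 -35 10 0 1" --pt "0 0 0 -35 10 0 1" --pt "0 0 0 -35 10 0 1"

```text
time_s: 2.1
eef_pos: [0.3437, 0.1783, 0.2311]
eef_rot: [-0.0, 0.736, 0.677, -0.0]
wrist_force: [0.3, 1.0, 0.6]
opening: 0.001
grasp_force: 0.0
```

Call:
send_rows --pt "0 0 0 -35 10 0 1" --pt "0 0 0 -35 10 0 1" --pt "0 0 0 -35 10 0 1" --pt "0 0 0 -35 10 0 1" --pt "0 0 0 -35 10 0 1" --pt "0 0 0 -35 10 0 1" --pt "0 0 0 -35 10 0 1" --pt "0 0 0 -28 8 0 1" --pt "0 0 0 0 0 0 1" --pt "0 0 0 0 0 0 1"

```text
time_s: 3.1
eef_pos: [0.3982, -0.099, 0.2308]
eef_rot: [-0.001, 0.737, 0.676, -0.0]
wrist_force: [0.7, 0.9, -0.6]
opening: 0.001
grasp_force: 0.0
```

```bash
python3 - <<'E'
from st import *
o=st()
for n,(a,b) in dict(side=((200,90),(360,220)),top=((280,200),(440,300))).items():
    c=ctrl.camera(n)
    im=cv2.cvtColor(c['color'],cv2.COLOR_RGB2BGR)[a[1]:b[1],a[0]:b[0]]
    cv2.imwrite(f'pics/{n}1.png',cv2.resize(im,None,fx=4.5,fy=4.5,interpolation=cv2.INTER_CUBIC))
    k=c;v,u=np.nonzero(k['z_map']>0)
    d=cv2.undistortPoints(np.stack([u,v],1).astype(float)[:,None],k['mtx'],np.array([k['k1'],0,0,0.]))[:,0]
    X=(np.c_[d,np.ones(len(d))]*k['z_map'][v,u][:,None])@k['extrinsics'][:3,:3].T+k['extrinsics'][:3,3]
    Y=(X-o['eef_pos'])*[1,1,1];Y[:,:2]=Y[:,:2]@r
    Y*=1000
    for h in range(-5,130,8):
        m=(abs(Y[:,0])<80)&(abs(Y[:,1])<80)&(abs(Y[:,2]-h)<4)
        if m.sum()>3: print(n,h,m.sum(),'back x',np.percentile(Y[m,0],[2,98]).round(0),'y',np.percentile(Y[m,1],[2,98]).round(0))
E
```

```text
t 3.1 pos [ 0.3982 -0.099   0.2308] rel hinge xy, over top mm [-100.3   44.1  180.8] open 0.001 F [ 0.74  0.88 -0.58] q [-0.54 -0.21  1.99  0.    1.36 -0.45]
tool in box
 [[ 0.002  1.    -0.001]
 [ 1.    -0.002  0.001]
 [ 0.001 -0.001 -1.   ]]
side 3 11 back x [ 6. 12.] y [-12.   6.]
side 11 16 back x [ 6. 16.] y [-13.   5.]
side 19 12 back x [ 4. 17.] y [-12.   6.]
side 27 17 back x [ 4. 18.] y [-13.   5.]
side 35 6 back x [11. 18.] y [-6.  6.]
side 51 14 back x [29. 36.] y [-15.   8.]
side 59 8 back x [39. 45.] y [-12.   9.]
side 67 19 back x [12. 51.] y [-19.  14.]
side 75 20 back x [14. 57.] y [-18.  15.]
side 83 27 back x [15. 64.] y [-19.  14.]
side 91 51 back x [16. 65.] y [-19.  14.]
side 99 39 back x [-10.  58.] y [-22.  17.]
side 107 44 back x [-7. 47.] y [-22.  17.]
side 115 20 back x [34. 43.] y [-12.   8.]
side 123 22 back x [33. 42.] y [-13.   8.]
top 91 30 back x [51. 62.] y [-12.  10.]
top 99 13 back x [53. 60.] y [-9.  8.]
```

View pics/side1.png

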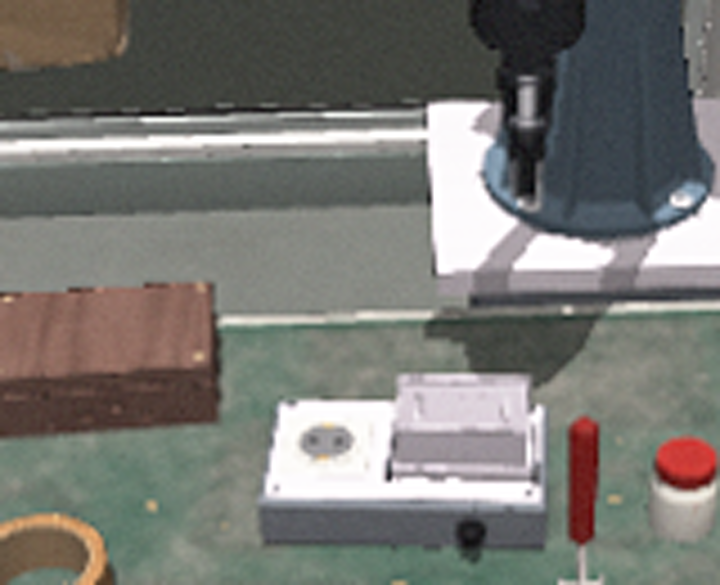

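Shut, a finger's side face is flush for about 60 mm, but its back bulges out from about 40 mm above the tip. I'll turn 90° so the flat side meets the lip and the finger's outside meets the toggle, and descend in front of the guard.

Call:
send_rows --pt "0 0 8.5 0 0 10 1" --pt "0 0 8.5 0 0 14 1" --pt "0 0 8.5 0 0 14 1" --pt "0 0 8.5 0 0 14 1" --pt "0 0 8.5 0 0 14 1" --pt "0 0 8.5 0 0 14 1" --pt "0 0 8.5 0 0 14 1" --pt "0 0 8.5 0 0 14 1" --pt "0 0 8.5 0 0 14 1" --pt "0 0 8.5 0 0 8 1"

```text
time_s: 4.2
eef_pos: [0.398, -0.0972, 0.1003]
eef_rot: [-0.0, 1.0, -0.001, -0.001]
wrist_force: [-0.7, 0.5, 0.2]
opening: 0.001
grasp_force: 0.0
```

Call:
send_rows --pt "0 0 4.9 0 0 5 1" --pt "0 0 0 5 2 5 1" --pt "0 0 0 5 0 0 1" --pt "0 0 0 5 0 0 1" --pt "0 0 0 3 0 0 1" --pt "0 0 0 2 0 0 1" --pt "0 0 0 0 0 0 1" --pt "0 0 0 0 0 0 1" --pt "0 0 0 0 0 0 1" --pt "0 0 0 0 0 0 1"

```text
time_s: 5.2
eef_pos: [0.4182, -0.1025, 0.0913]
eef_rot: [-0.0, 0.999, -0.041, -0.0]
wrist_force: [0.5, -0.6, 0.3]
opening: -0.003
grasp_force: 0.0
```

```bash
cat > look.py <<'E'
from st import *
import sys
o=st()
for n,(a,b) in dict(side=((240,110),(340,220)),top=((300,200),(420,300))).items():
    c=ctrl.camera(n)
    im=cv2.cvtColor(c['color'],cv2.COLOR_RGB2BGR)[a[1]:b[1],a[0]:b[0]]
    im=cv2.resize(im,(400,int(400*im.shape[0]/im.shape[1])),interpolation=cv2.INTER_CUBIC)
    if n=='side': s=im
w=np.zeros((max(s.shape[0],im.shape[0]),800,3),np.uint8);w[:s.shape[0],:400]=s;w[:im.shape[0],400:]=im
cv2.imwrite('pics/'+sys.argv[1],w)
E
python3 look.py l1.png
```

```text
t 5.2 pos [ 0.4182 -0.1025  0.0913] rel hinge xy, over top mm [-80.   42.3  41.3] open -0.003 F [ 0.53 -0.59  0.27] q [-0.52  0.04  2.07 -0.    1.02  1.14]
tool in box
 [[ 1.     0.002 -0.   ]
 [ 0.002 -1.     0.   ]
 [-0.    -0.    -1.   ]]
```

View pics/l1.png

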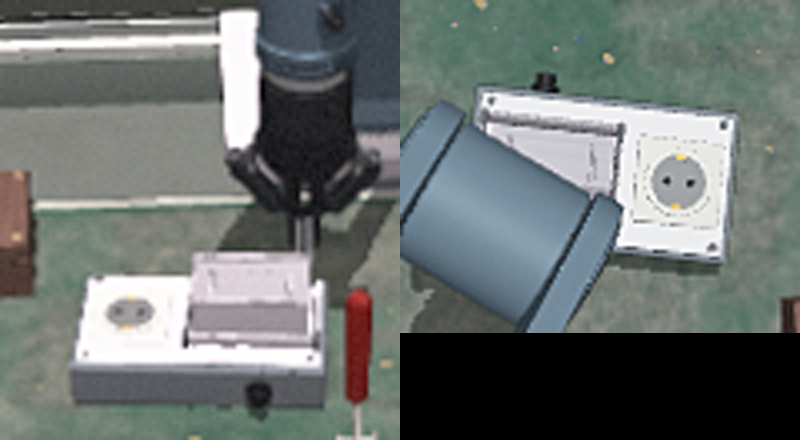

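The side view shows the finger in front of the guard near its left end, at (303,235), and clear of it. Next I push to contact and then up along the arc.

Call:
send_rows --pt "0 0 0 4 0 1 1" --pt "0 0 0 3 0 0 1" --pt "0 0 0 2 0 0 1" --pt "0 0 0 2 0 0 1" --pt "0 0 0 2 0 -2 1" --pt "0 0 0 2 0 -2.5 1" --pt "0 0 0 2 0 -2.5 1" --pt "0 0 0 2 0 -2.5 1" --pt "0 0 0 2.5 0 -2.5 1" --pt "0 0 0 2.5 0 -2.5 1"

```text
time_s: 6.3
eef_pos: [0.4428, -0.1046, 0.1051]
eef_rot: [0.0, 0.999, -0.041, 0.0]
wrist_force: [-1.1, -0.4, -0.5]
opening: -0.0
grasp_force: 0.5
```

```bash
python3 look.py l2.png
```

```text
t 6.3 pos [ 0.4428 -0.1046  0.1051] rel hinge xy, over top mm [-55.4  42.3  55.1] open -0.0 F [-1.09 -0.39 -0.48] q [-0.49  0.07  2.01  0.    1.06  1.16]
tool in box
 [[ 1.     0.002  0.001]
 [ 0.002 -1.    -0.   ]
 [ 0.001  0.    -1.   ]]
```

View pics/l2.png

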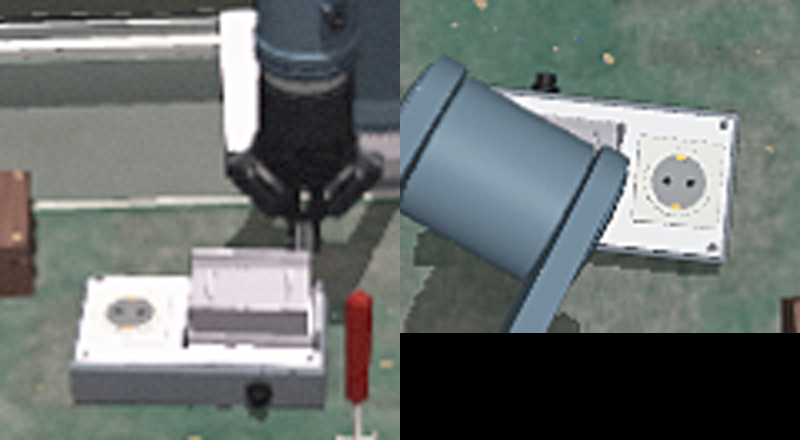

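The roof now shows tilted, with its lip up at (250,252), and the force is about 1 N. Continuing along the arc.

Call:
send_rows --pt "0 0 0 2.5 0 -2 1" --pt "0 0 0 2.5 0 -2 1" --pt "0 0 0 2.5 0 -1.5 1" --pt "0 0 0 2.5 0 -1.5 1" --pt "0 0 0 2.5 0 -1.5 1" --pt "0 0 0 2.5 0 -1 1" --pt "0 0 0 2 0 -1 1" --pt "0 0 0 2 0 0 1" --pt "0 0 0 0 0 0 1" --pt "0 0 0 0 0 0 1"

```text
time_s: 7.4
eef_pos: [0.4612, -0.1061, 0.1152]
eef_rot: [0.0, 0.999, -0.041, -0.0]
wrist_force: [-0.3, -0.9, 0.4]
opening: 0.0
grasp_force: 0.6
```

```bash
python3 look.py l3.png
```

```text
t 7.4 pos [ 0.4612 -0.1061  0.1152] rel hinge xy, over top mm [-36.9  42.4  65.2] open 0.0 F [-0.33 -0.94  0.35] q [-0.48  0.1   1.96 -0.    1.09  1.18]
tool in box
 [[ 1.     0.002 -0.   ]
 [ 0.002 -1.    -0.   ]
 [-0.     0.    -1.   ]]
```

View pics/l3.png

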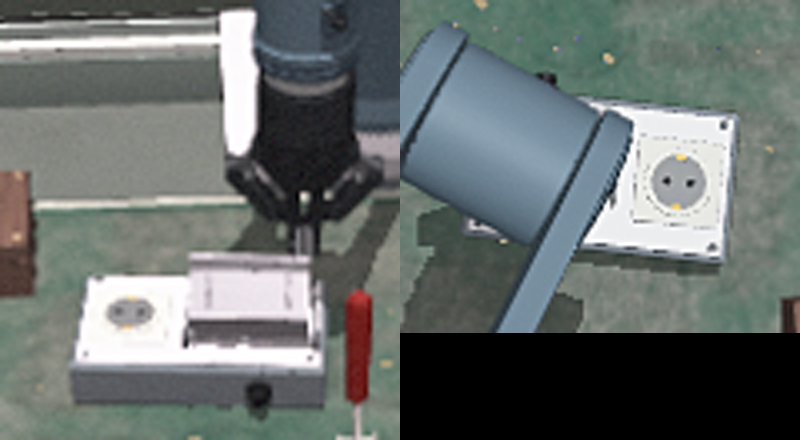

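The roof is now steep, about 0.58 rad, and the force is low. Sliding down along the lip beside the toggle.

Call:
send_rows --pt "0 0 0 0 0 3 1" --pt "0 0 0 0 0 4 1" --pt "0 0 0 0 0 4 1" --pt "0 0 0 0 0 4 1" --pt "0 0 0 0 0 4 1" --pt "0 0 0 0 0 4 1" --pt "0 0 0 0 0 4 1" --pt "0 0 0 0 0 3 1" --pt "0 0 0 0 0 3 1" --pt "0 0 0 0 0 2 1"

```text
time_s: 8.5
eef_pos: [0.4612, -0.106, 0.08]
eef_rot: [-0.0, 0.999, -0.041, -0.0]
wrist_force: [-0.7, 0.2, 1.6]
opening: -0.001
grasp_force: 0.0
```

Call:
send_rows --pt "0 0 0 0 0 2 1" --pt "0 0 0 0 0 2 1" --pt "0 0 0 0 0 2 1" --pt "0 0 0 0 0 1 1" --pt "0 0 0 0 0 0 1" --pt "0 0 0 0 0 0 1" --pt "0 0 0 0 0 0 1" --pt "0 0 0 0 0 0 1" --pt "0 0 0 0 0 0 1" --pt "0 0 0 0 0 0 1"

```text
time_s: 9.5
eef_pos: [0.4613, -0.1061, 0.0733]
eef_rot: [0.0, 0.999, -0.041, 0.0]
wrist_force: [-1.2, 0.5, 0.3]
opening: -0.001
grasp_force: 0.0
```

```bash
python3 look.py l4.png
```

```text
t 9.5 pos [ 0.4613 -0.1061  0.0733] rel hinge xy, over top mm [-36.9  42.4  23.3] open -0.001 F [-1.16  0.53  0.33] q [-0.48  0.17  1.98  0.    0.99  1.18]
tool in box
 [[ 1.     0.002  0.   ]
 [ 0.002 -1.    -0.   ]
 [ 0.     0.    -1.   ]]
```

View pics/l4.png

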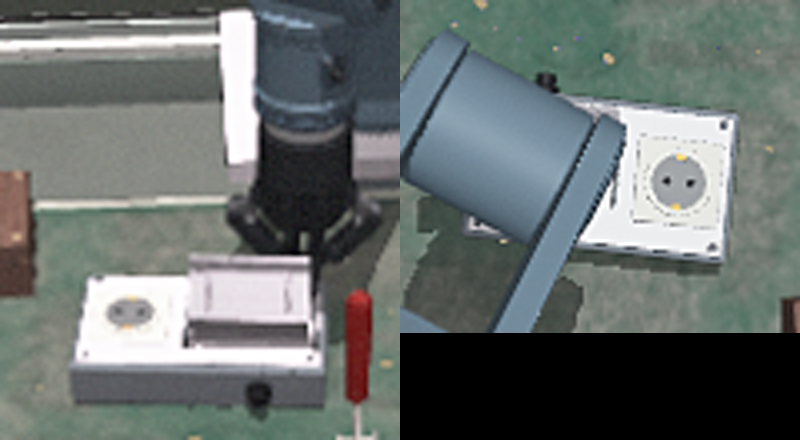

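The guard is still up, and the tip is 23 mm over the box's top, left of the toggle. Sweeping right.

Call:
send_rows --pt "0 0 0 0 3 0 1" --pt "0 0 0 0 3 0 1" --pt "0 0 0 0 3 0 1" --pt "0 0 0 0 3 0 1" --pt "0 0 0 0 3 0 1" --pt "0 0 0 0 3 0 1" --pt "0 0 0 0 3 0 1" --pt "0 0 0 0 3 0 1" --pt "0 0 0 0 3 0 1" --pt "0 0 0 0 3 0 1"

```text
time_s: 10.6
eef_pos: [0.4587, -0.1363, 0.0732]
eef_rot: [0.0, 0.999, -0.041, -0.0]
wrist_force: [-2.3, 0.7, 0.2]
opening: -0.0
grasp_force: 0.0
```

Call:
send_rows --pt "0 0 0 0 1 0 1" --pt "0 0 0 0 1 0 1" --pt "0 0 0 0 0 0 1" --pt "0 0 0 0 0 0 1" --pt "0 0 0 0 -2 0 1" --pt "0 0 0 0 -2 0 1" --pt "0 0 0 0 -3 0 1" --pt "0 0 0 0 -3 0 1" --pt "0 0 0 0 0 0 1" --pt "0 0 0 0 0 0 1"

```text
time_s: 11.6
eef_pos: [0.4594, -0.1277, 0.0733]
eef_rot: [-0.0, 0.999, -0.041, -0.0]
wrist_force: [-2.0, -0.2, -0.3]
opening: 0.004
grasp_force: 0.0
```

```bash
python3 look.py l5.png
```

```text
t 11.6 pos [ 0.4594 -0.1277  0.0733] rel hinge xy, over top mm [-36.9  20.6  23.3] open 0.004 F [-1.99 -0.24 -0.28] q [-0.52  0.18  1.97  0.    0.99  1.13]
tool in box
 [[ 1.     0.002 -0.   ]
 [ 0.002 -1.     0.   ]
 [-0.    -0.    -1.   ]]
```

View pics/l5.png

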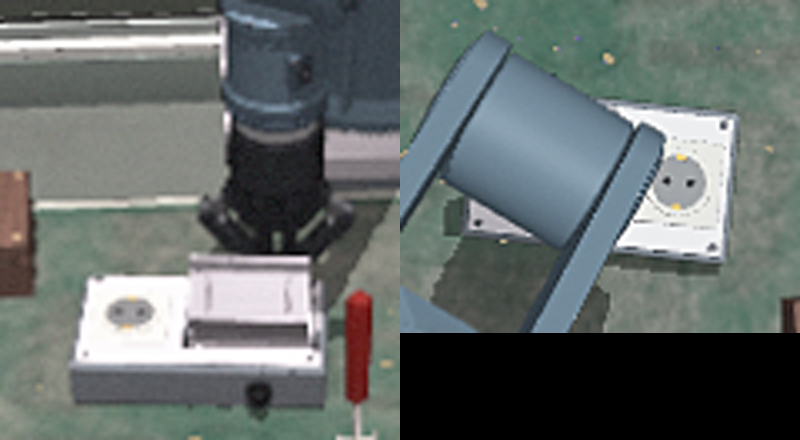

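Nothing jammed, but the toggle itself is hidden. I'll nudge slightly farther right in small steps and feel for the flipped toggle.

Call:
send_rows --pt "0 0 0 0 4 0 1" --pt "0 0 0 0 4 0 1" --pt "0 0 0 0 2 0 1" --pt "0 0 0 0 1 0 1" --pt "0 0 0 0 1 0 1" --pt "0 0 0 0 1 0 1" --pt "0 0 0 0 0 0 1" --pt "0 0 0 0 0 0 1" --pt "0 0 0 0 0 0 1" --pt "0 0 0 0 0 0 1"

```text
time_s: 12.7
eef_pos: [0.4584, -0.141, 0.0733]
eef_rot: [0.0, 0.999, -0.041, 0.0]
wrist_force: [-1.0, 0.3, -0.0]
opening: 0.002
grasp_force: 0.0
```

```bash
python3 - <<'E'
from st import *
st()
# look for toggle/finger under the guard: grab a few wrist force readings
for i in range(3): ctrl.camera('top'); print(ctrl.get_obs()['wrist_force'].round(2))
E
```

```text
t 12.7 pos [ 0.4584 -0.141   0.0733] rel hinge xy, over top mm [-36.8   7.4  23.3] open 0.002 F [-1.03  0.3  -0.  ] q [-0.55  0.18  1.96 -0.    0.99  1.11]
tool in box
 [[ 1.     0.002  0.   ]
 [ 0.002 -1.    -0.   ]
 [ 0.     0.    -1.   ]]
[-1.95 -0.06  0.3 ]
[-1.1  -0.01  0.59]
[-0.84  0.31 -0.36]
```

There is no lateral load well past upright, so the toggle has fallen to the right. I'll ease left, then withdraw toward the robot so the guard follows the finger shut, then rise.

Call:
send_rows --pt "0 0 0 0 -3 0 1" --pt "0 0 0 0 -4 0 1" --pt "0 0 0 0 -4 0 1" --pt "0 0 0 -2 0 0 1" --pt "0 0 0 -3 0 0 1" --pt "0 0 0 -4 0 0 1" --pt "0 0 0 -4 0 0 1" --pt "0 0 0 -4 0 0 1" --pt "0 0 0 -4 0 0 1" --pt "0 0 0 -4 0 0 1"

```text
time_s: 13.85
eef_pos: [0.4339, -0.128, 0.0733]
eef_rot: [0.0, 0.999, -0.041, 0.0]
wrist_force: [-1.6, -0.1, -0.4]
opening: -0.004
grasp_force: 0.4
```

Call:
send_rows --pt "0 0 0 -4 0 0 1" --pt "0 0 0 -4 0 0 1" --pt "0 0 0 -5 0 0 1" --pt "0 0 0 -8 0 0 1" --pt "0 0 0 -10 0 0 1" --pt "0 0 0 -10 0 0 1" --pt "0 0 0 -10 0 -5 1" --pt "0 0 0 -10 0 -10 1" --pt "0 0 0 -5 0 -20 1" --pt "0 0 0 0 0 -20 1"

```text
time_s: 14.85
eef_pos: [0.3669, -0.1219, 0.1283]
eef_rot: [-0.0, 0.999, -0.041, -0.001]
wrist_force: [0.0, -0.8, -1.0]
opening: -0.002
grasp_force: 0.0
```

Call:
send_rows --pt "0 0 0 0 -20 -20 1" --pt "0 0 0 0 -30 -20 1" --pt "0 0 0 0 -30 -20 1" --pt "0 0 0 0 -30 0 1" --pt "0 0 0 0 -30 0 1" --pt "0 0 0 0 -30 0 1" --pt "0 0 0 0 -30 0 1" --pt "0 0 0 0 -20 0 1" --pt "0 0 0 0 0 0 1" --pt "0 0 0 0 0 0 1"

```text
time_s: 15.85
eef_pos: [0.3862, 0.0966, 0.1881]
eef_rot: [0.0, 0.999, -0.041, -0.0]
wrist_force: [0.2, -0.4, 0.7]
opening: -0.003
grasp_force: 0.0
```

```bash
python3 - <<'E'
from st import *
import pickle
st();c=ctrl.camera('top')
for nm,k in dict(before=pickle.load(open('top.pkl','rb')),now=c).items():
    v,u=np.nonzero(k['z_map']>0)
    d=cv2.undistortPoints(np.stack([u,v],1).astype(float)[:,None],k['mtx'],np.array([k['k1'],0,0,0.]))[:,0]
    X=(np.c_[d,np.ones(len(d))]*k['z_map'][v,u][:,None])@k['extrinsics'][:3,:3].T+k['extrinsics'][:3,3]
    B=np.c_[(X[:,:2]-cen)@r,X[:,2]];m=(abs(B[:,0])<.08)&(abs(B[:,1])<.13)
    q=B[m&(B[:,2]>.085)&(B[:,2]<.15)];print(nm,len(q),np.percentile(q,[1,50,99],axis=0).round(4))
    q=B[m&(abs(B[:,2]-.05)<.006)];print(np.percentile(q[:,:2],[1,99],axis=0).round(4))
im=cv2.cvtColor(c['color'],cv2.COLOR_RGB2BGR)[215:290,310:415]
cv2.imwrite('pics/end.png',cv2.resize(im,None,fx=7,fy=7,interpolation=cv2.INTER_CUBIC))
E
```

```text
t 15.85 pos [0.3862 0.0966 0.1881] rel hinge xy, over top mm [-128.8  238.   138.1] open -0.003 F [ 0.2  -0.42  0.7 ] q [-0.06 -0.19  2.07 -0.    1.27  1.6 ]
tool in box
 [[ 1.     0.003 -0.   ]
 [ 0.003 -1.    -0.   ]
 [-0.     0.    -1.   ]]
before 808 [[-0.0225 -0.0052  0.0874]
 [ 0.0034  0.042   0.0947]
 [ 0.0299  0.0892  0.106 ]]
[[-0.059  -0.1032]
 [ 0.0583  0.1032]]
now 808 [[-0.0225 -0.0053  0.0876]
 [ 0.0036  0.0421  0.0947]
 [ 0.0299  0.0892  0.1057]]
[[-0.0593 -0.1029]
 [ 0.0582  0.1029]]
```

View pics/end.png

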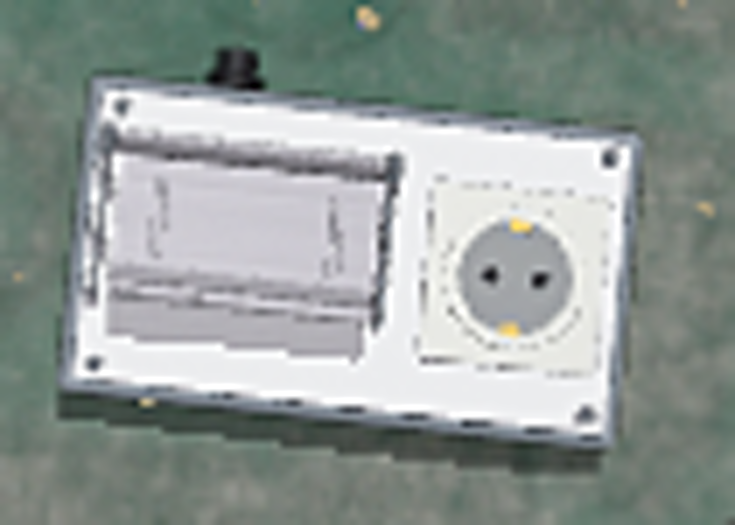

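The guard is shut again and the box sits where it was, with its corners on the same pixels. Handing in.

```bash
python3 -c "
from bench import ctrl
print(ctrl.hand_in())"
```

```text
the job is handed in; nothing more can be done
None
```

The job is handed in: the guard was swung up, the toggle swept to the right, the guard is shut again and the box has not moved. The flipped toggle was hidden from the cameras, so I judged it by position and feel only, and the hand-in returned no verdict.

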